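# Stack the keyed spacers on the cutter arbor

## Task

Fit the three keyed spacers onto the upright arbor in order of size, the large one first, then the medium, then the small one on top, each with its keyways over the arbor's brass key and slid fully home flat on what is below it. The arbor stands turned at some angle you have to find, so turn a spacer lightly until it drops over the key and never force it. Leave the plain bush and all other things on the bench where they are, and let go of everything at the end.

Things in the scene. Friction and masses are not known exactly. Their poses are not given: they have to be found in the camera images.
- arbor_base: Green holder bolted to the bench, 110 x 110 x 26 mm block; origin at the centre of its underside on the bench, z up. A fixed steel seat disc 64 mm across stands on it, its top 38 mm above the bench.
- arbor_seat (a point): Centre of the seat disc's top face, on the arbor's axis, z up; its x axis follows the holder, NOT the key. From here the vertical steel arbor rises 51 mm: a 14 mm round rod, tapered over its last 4 mm to 8 mm. Pushing a spacer down on the key's top with more than 80 N counts as forcing.
- key_level (a point): Point on the arbor's axis 41 mm above the seat: top of the brass key that runs crosswise through the arbor from the seat up to here, 24 mm end to end, 6 mm thick, top 2 mm chamfered. Above it only the round nose shows; a spacer not lined up rests on the key here. The axes are the holder's, not the key's.
- nose_top (a point): Top of the arbor's nose, on its axis, 51 mm above the seat (axes: the holder's). The arbor with its key stands turned about z by up to 0.6 rad either way from the holder's x axis; this angle is not measured. A stiff brake (0.6 N m) holds it. A centred spacer drops when its x axis is within about 0.1 rad of the key's length; half a turn is equivalent. Let go on the chamfer, it slides home by itself.
- large_mid (a point): Centre (half-way up) of the large spacer: a dark steel ring lying flat, 60 mm across, 16 mm thick, about 300 g. Round bore of 17 mm with two opposite keyways, each 9.5 mm wide and reaching 14 mm from the centre; the keyways lie along this point's x axis, z is the bore axis. Fully home in the stack its centre is 8 mm above arbor_seat.
- medium_mid (a point): Centre (half-way up) of the medium spacer: a bright steel ring lying flat, 50 mm across, 13 mm thick, about 160 g. Round bore of 17 mm with two opposite keyways, each 9.5 mm wide and reaching 14 mm from the centre; the keyways lie along this point's x axis, z is the bore axis. Fully home in the stack its centre is 22.5 mm above arbor_seat.
- small_mid (a point): Centre (half-way up) of the small spacer: a brass ring lying flat, 40 mm across, 10 mm thick, about 70 g. Round bore of 17 mm with two opposite keyways, each 9.5 mm wide and reaching 14 mm from the centre; the keyways lie along this point's x axis, z is the bore axis. Fully home in the stack its centre is 34 mm above arbor_seat.
- bush_mid (a point): Centre of a plain aluminium bush without keyways, 46 mm across, 22 mm bore, 10 mm thick. It does not belong on the arbor: leave it.
- rule: Steel rule lying flat, 300 x 26 x 3 mm, long axis x, origin at its centre underneath. Leave it.
- driver: Screwdriver with a red handle lying along its x axis. Leave it.
- brush: Bench brush lying along its x axis, wooden handle. Leave it.
- oiler: White oil bottle with red cap, 56 mm across, 140 mm tall, origin at the centre of its underside. Leave it.
- tape: Grey tape measure, 65 x 35 x 62 mm, origin at the centre of its underside. Leave it.
- pin_cup: Blue plastic cup, 70 mm across, 60 mm tall, origin at the centre of its underside. Leave it.
There are look-alikes about, which are no part of the job. What is shaped like the part that bears medium_mid but orange or purple is not meant.

How it is judged (in metres and radians):
On the way, in this order (a step that is already met when the one before it is completed fails the run):
1. the large spacer is over the key and flat on the seat (horizontal distance between large_mid and arbor_seat below 0.003 m and z of large_mid in the frame of arbor_seat between 0.006 and 0.01 m and angle between the z axis of large_mid and the z axis of arbor_seat, either way round below 0.06 rad), for 0.2 s.
2. then the medium spacer is over the key and flat on the large one (all of step 1 and horizontal distance between medium_mid and arbor_seat below 0.003 m and z of medium_mid in the frame of arbor_seat between 0.0205 and 0.0245 m and angle between the z axis of medium_mid and the z axis of arbor_seat, either way round below 0.06 rad), for 0.2 s.
3. then the small spacer is over the key and flat on the medium one (all of step 2 and horizontal distance between small_mid and arbor_seat below 0.003 m and z of small_mid in the frame of arbor_seat between 0.032 and 0.036 m and angle between the z axis of small_mid and the z axis of arbor_seat, either way round below 0.06 rad), for 0.2 s.
At the end, for the whole second after the job is handed in: All three spacers are on the arbor, large at the bottom, medium, small on top, each centred within 3 mm, within 2 mm of its fully-home height (8, 22.5 and 34 mm over the seat) and flat within 0.06 rad, and released (all of step 3); the robot touches nothing.
It fails at once if the plain bush or another thing left on the bench (rule, screwdriver, brush, oil bottle, tape measure, cup) is moved more than 30 mm (distance of any of bush_mid, rule, driver, brush, oiler, tape, pin_cup from where it was at the start of the episode above 0.03 m).
It fails at once if a spacer still on top of the key or nose is forced down on it with more than 80 N (contact force between arbor_base and anything else above 80 N and z of any of large_mid, medium_mid, small_mid in the frame of arbor_seat above 0.044 m).
It also fails if it takes over 70 s, if anything falls off the work surface, if the arm or the gripper's body presses on something with over 40 N, if the wrist force passes 120 N, or if a joint passes its speed limit or range.

## Robot

A 6-joint arm with a two-finger parallel gripper is mounted at the origin on the work surface. World frame = base frame: x ahead of the robot, y to its left, z up, the work surface at z = 0. Lengths are in mm, angles in rad, forces in N, time in s.
With the tool pointing down it reaches from about 300 to 775 mm from the base axis. Payload 14.6 kg.
Tool frame: the origin (TCP) lies midway between the tips of the shut fingers; the grasp point (between the pads) lies 19 mm behind it; z points along the fingers, y is the direction in which the jaws open and shut (so a half turn about z gives the same grasp; the last joint's range is limited). The gripper opens to 94 mm and grips with 3 to 60 N. Pads are 16 mm wide; open, the fingers measure 119 mm over their backs; the gripper's body (75 mm by 177 mm) begins 78 mm behind the grasp point.
Start: joints at [1.061, 0.3, 1.521, -0, 1.321, -0.067], TCP at [235.655, 496.947, 205.446] pointing down, gripper open.
Joint ranges: [-3.03, 3.03], [-0.79, 2.21], [0.23, 2.52], [-1.04, 4.18], [0, 3.07], [-2.55, 2.55]. Speed limits (rad/s): [2.22, 2.22, 2.57, 3.14, 3.14, 3.14].

## Interface

Orientations are given as [roll, pitch, yaw] about the fixed x, y, z axes, in that order (R = Rz(yaw) Ry(pitch) Rx(roll)).
In Python, from cell import manip gives the robot as it stands.
- The arm moves only by the tool play_rows, never from a script. Its argument "commands" is a list of rows, each an object of numbers: "x", "y", "z": the shift along the tool's x, y, z in m; "wx", "wy", "wz": the turn, a rotation vector about the tool's x, y, z in degrees; "grip": the opening, from 0 (shut) to 1 (fully open). In form: [{"x": .., "y": .., "z": .., "wx": .., "wy": .., "wz": .., "grip": ..}, ...]. A call has 1 to 20 rows; each row shifts and turns the commanded pose from where the row before left it, along the tool's axes as they then stand; what a row does not reach is not made up. A row lasts 1/8 s, in which the tool goes at most 62.5 mm and 10.7 degrees, less where a joint would pass 70% of its speed; a pose out of reach is approached as far as the arm can. A call is refused whole if a number of a shift passes 0.0625 or a number of a turn 10.7, either way. A call with a gripper value outside its range is refused whole. The fingers move at their own pace and stop on an object; "squeeze" is the grip in N (left out, the last holds). Time passes only in rows, so rows that do not move let the fingers close. It gives the time, the measured TCP pose, the force and the opening at its end, in the units of the state.
- manip.read_state(): the state, without advancing time (a new reading comes with each control period).
- manip.camera(name): name is "side" or "top"; returns (picture, depth): 384x512x3 uint8, red, green, blue; 384x512 float32, mm along the optical axis (not along the pixel's ray), 0 where there is no reading.
- manip.camera_info(name): a dict with "intrinsics" (3x3 intrinsics, pixels), "camera_from_world" (4x4, takes a point from world to camera coordinates). Camera axes: x right, y up, looking along -z (the intrinsics and any distortion apply to the point x, -y, -z); pixel columns grow to the right and rows downward; lengths in mm; the calibration is good to about 2 mm. A picture is of the moment at which its call begins. camera_info takes no time and is no camera call.
- manip.sign_off(): hands the job in, once; it reports no verdict.
The state is a dict: "clock": time; "joints": joint angles; "qd": joint speeds; "effort": joint torques, N m; "eef_pos": TCP position; "eef_rot": TCP orientation; "wrist_force": force on the tool from outside, world axes, zero at the start; "moment": the same for the moment, N m; "finger_gap": finger opening in mm.
Only numpy, scipy, OpenCV 4.12 (cv2) and the standard library are available. Lean on these libraries where they do the work, as an engineer would, in place of code of your own. Each camera call takes 0.05 s, during which the arm holds its last target.

## Working session

There is one attempt and no reset: what is moved stays moved. The work goes in short steps, Python scripts to look and compute and a tool call to move; the robot and the scene stay as the last step left them, time stands still between calls to the robot, and variables do not carry over. Pictures are saved under pics/ and viewed, and the job is handed in when it is done.

Besides the shell and the picture viewer there is one more tool, called after "Request:" as name([rows], argument=value, ...), one row to a line, values as JSON. play_rows: Moves the arm, as the interface text tells. Its arguments: {"type":"object","properties":{"commands":{"type":"array"},"squeeze":{"type":"number"}},"required":["commands"]}

```bash
ls; mkdir -p pics
python3 - <<'E'
from cell import manip
import cv2,numpy as np
print(manip.read_state())
for n in("top","side"):
    p,d=manip.camera(n); i=manip.camera_info(n); print(n,i)
    cv2.imwrite(f"pics/{n}0.png",cv2.cvtColor(p,cv2.COLOR_RGB2BGR)); np.savez(f"pics/{n}0.npz",p=p,d=d)
E
```

```text
pics
{'clock': 0.0, 'joints': array([ 1.06138259e+00,  3.00457533e-01,  1.52157516e+00, -1.58324772e-05,
        1.32073164e+00, -6.66267203e-02]), 'qd': array([-9.06799943e-04,  4.65200277e-04, -7.43281450e-04,  1.66494648e-03,
        6.20293350e-06, -1.34150026e-04]), 'effort': array([ 1.96123809e-03, -5.31824005e+01, -3.52729332e+01,  7.09006819e-02,
        2.45218672e-02, -9.87109547e-05]), 'eef_pos': array([235.54072552, 496.71362766, 204.89628617]), 'eef_rot': array([-3.14042255e+00, -6.27061504e-05,  2.69880953e+00]), 'wrist_force': array([ 0.57965783,  0.46608006, -0.18034647]), 'moment': array([-0.03391638, -0.00974287, -0.02800977]), 'finger_gap': 94.097436512942}
top {'intrinsics': array([[387.57557101,   0.        , 253.14128755],
       [  0.        , 387.57557101, 191.14827908],
       [  0.        ,   0.        ,   1.        ]]), 'camera_from_world': array([[ 2.76230583e-02, -9.99243164e-01,  2.73873353e-02,
        -2.96268856e+01],
       [ 9.91679617e-01,  3.08394842e-02,  1.24981854e-01,
        -5.71505584e+02],
       [-1.25731874e-01,  2.37070811e-02,  9.91780959e-01,
        -1.28083493e+03],
       [ 0.00000000e+00,  0.00000000e+00,  0.00000000e+00,
         1.00000000e+00]])}
side {'intrinsics': array([[497.35558145,   0.        , 261.56312436],
       [  0.        , 497.35558145, 193.42206464],
       [  0.        ,   0.        ,   1.        ]]), 'camera_from_world': array([[ 8.86153020e-01, -4.63389160e-01,  1.81983692e-03,
        -5.00901750e+02],
       [ 3.55086470e-01,  6.81555333e-01,  6.39840548e-01,
        -2.41134051e+02],
       [-2.97735494e-01, -5.66350434e-01,  7.68505538e-01,
        -1.17701982e+03],
       [ 0.00000000e+00,  0.00000000e+00,  0.00000000e+00,
         1.00000000e+00]])}
```

View pics/top0.png

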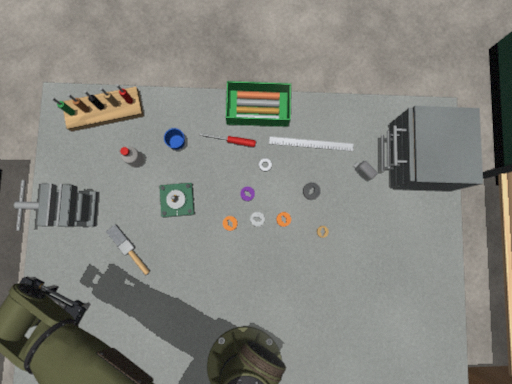

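View pics/side0.png

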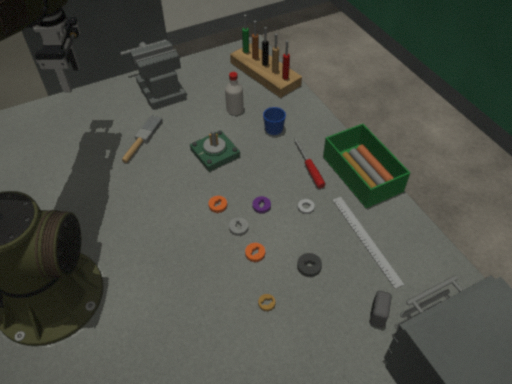

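Top view: arbor at (176,199), dark large ring at (311,191), and a brass ring at (322,231). The bright rings are at (258,219) and (265,165), where one is medium and the other the bush. The orange rings at (230,223) and (284,219) and the purple one at (247,194) are look-alikes. I'll crop in to check.

```bash
cat > h.py <<'E'
import numpy as np,cv2
from cell import manip
def ray(n,u,v):
    i=manip.camera_info(n);K=i["intrinsics"];T=i["camera_from_world"]
    d=np.array([(u-K[0,2])/K[0,0],-(v-K[1,2])/K[1,1],-1.]);R=T[:3,:3]
    return -R.T@T[:3,3],R.T@d
def onz(n,u,v,z):
    o,d=ray(n,u,v);return o+d*(z-o[2])/d[2]
def two(a,b):
    (o1,d1),(o2,d2)=ray("top",*a),ray("side",*b)
    A=np.stack([d1,-d2],1);s=np.linalg.lstsq(A,o2-o1,rcond=None)[0]
    p,q=o1+s[0]*d1,o2+s[1]*d2;return (p+q)/2,np.linalg.norm(p-q)
def proj(n,P):
    i=manip.camera_info(n);c=i["camera_from_world"]@np.append(P,1);K=i["intrinsics"]
    return K[0,0]*c[0]/-c[2]+K[0,2],K[1,1]*-c[1]/-c[2]+K[1,2]
def crop(p,u,v,r,s=10):
    c=cv2.cvtColor(p[v-r:v+r,u-r:u+r],cv2.COLOR_RGB2BGR);return cv2.resize(c,None,fx=s,fy=s,interpolation=cv2.INTER_CUBIC)
E
python3 - <<'E'
from h import *
t=np.load("pics/top0.npz")["p"];s=np.load("pics/side0.npz")["p"]
T=[(176,199),(311,191),(258,219),(322,231)];
a=np.hstack([cv2.resize(crop(t,u,v,18),(200,200)) for u,v in T])
S=[(214,145),(310,264),(239,227),(267,302)]
b=np.hstack([cv2.resize(crop(s,u,v,20),(200,200)) for u,v in S])
e=np.hstack([cv2.resize(crop(t,265,165,18),(200,200)),cv2.resize(crop(s,306,206,20),(200,200))]);e=np.pad(e,((0,0),(0,400),(0,0)))
cv2.imwrite("pics/c1.png",np.vstack([a,b,e]))
E
```

```text
(no output)
```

View pics/c1.png

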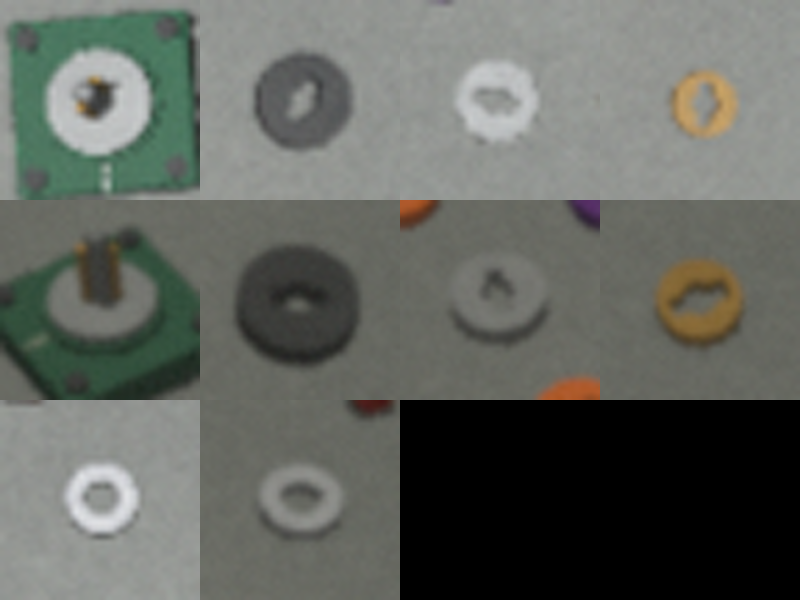

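```bash
cat >> h.py <<'E'
def rect(n,p,c,z,half=36,ppm=5):
    # world-metric picture: columns = +x, rows = -y, on plane z around c
    m=2*half*ppm
    W=np.array([[c[0]-half,c[1]+half,z],[c[0]+half,c[1]+half,z],[c[0]+half,c[1]-half,z],[c[0]-half,c[1]-half,z]],float)
    src=np.float32([proj(n,w) for w in W]);dst=np.float32([[0,0],[m,0],[m,m],[0,m]])
    H=cv2.getPerspectiveTransform(src,dst)
    # pixel centre convention kept simple
    return cv2.cvtColor(cv2.warpPerspective(p,H,(m,m),flags=cv2.INTER_CUBIC),cv2.COLOR_RGB2BGR)
E
python3 - <<'E'
from h import *
t=np.load("pics/top0.npz")["p"];s=np.load("pics/side0.npz")["p"]
for n in("top","side"): print(n,ray(n,0,0)[0])
L=dict(L=((311,191),16),M=((258,219),13),S=((322,231),10),A=((176,199),79),seat=((176,199),38))
ims=[]
for k,(uv,z) in L.items():
    c=np.round(onz("top",*uv,z));print(k,c)
    ims.append(np.vstack([cv2.resize(rect(n,p,c,z),(160*5//4,200)) for n,p in(("top",t),("side",s))]))
cv2.imwrite("pics/r1.png",np.hstack(ims)[:, :1000]); 
g=np.hstack(ims); cv2.imwrite("pics/r1.png",cv2.resize(g,(800,320)))
# green box + hsv masks
import sys
for n,p,(u,v) in(("top",t,(176,199)),("side",s,(214,145))):
    h=cv2.cvtColor(p,cv2.COLOR_RGB2HSV)
    for y in range(v-12 if n=="side" else v-6,v+7): print(y,[ "%3d/%3d/%3d"%tuple(h[y,x]) for x in range(u-6,u+7)])
E
```

```text
top [ 406.52704721   18.38533214 1342.54692397]
side [ 179.05845977 -734.37193099 1059.74515524]
L [ 581. -214.   16.]
M [479. -33.  13.]
S [ 445. -254.   10.]
A [533. 239.  79.]
seat [537. 246.  38.]
193 ['110/  4/188', ' 90/  4/188', ' 80/  4/188', ' 98/  5/188', ' 90/  4/187', ' 90/  5/190', ' 83/  5/190', ' 90/  5/189', ' 84/  7/192', '100/  4/190', ' 80/  4/189', '113/  5/191', ' 90/  7/179']
194 [' 98/  5/188', ' 98/  5/186', ' 90/  4/186', ' 60/  1/180', ' 24/ 23/177', ' 21/ 28/181', ' 60/  3/176', ' 90/  5/190', ' 75/  3/188', ' 85/  8/189', ' 83/  5/187', ' 98/  5/186', '102/  7/194']
195 [' 90/  3/185', '100/  4/181', ' 90/  6/168', ' 20/ 15/153', ' 20/113/140', ' 20/117/153', ' 21/ 25/132', ' 60/  2/158', '100/  5/165', ' 90/  6/177', '100/  4/193', ' 90/  4/190', ' 83/  5/194']
196 ['110/  4/183', '110/  5/167', '105/  3/146', ' 90/  2/131', ' 26/ 21/ 98', ' 20/ 73/ 70', ' 20/ 86/ 68', ' 23/ 28/ 83', ' 60/  2/120', ' 75/  3/162', ' 90/  4/191', ' 83/  5/193', ' 84/  7/195']
197 [' 90/  3/176', ' 75/  3/155', ' 80/  5/167', ' 98/  6/166', '113/  8/122', ' 30/  4/ 64', ' 25
[... 4800 characters left out ...]
/ 13/121', ' 36/ 11/121', ' 30/ 13/121', ' 35/ 13/120', ' 40/ 13/121', ' 34/ 15/120', ' 39/ 15/122']
149 [' 42/ 11/118', ' 36/ 11/119', ' 39/ 15/120', ' 25/ 13/120', ' 39/ 15/120', ' 36/ 10/122', ' 30/ 13/121', ' 36/ 10/123', ' 41/ 17/122', ' 40/ 13/121', ' 42/ 11/119', ' 30/ 13/119', ' 40/ 13/116']
150 [' 40/ 14/111', ' 36/ 11/112', ' 35/ 13/116', ' 40/ 13/119', ' 40/ 13/119', ' 35/ 13/122', ' 40/ 13/121', ' 40/ 13/120', ' 35/ 13/122', ' 40/ 13/119', ' 40/ 13/116', ' 35/ 14/110', ' 35/ 16/ 98']
151 [' 55/ 17/ 88', ' 36/ 13/ 96', ' 45/ 15/104', ' 36/ 12/110', ' 38/  9/110', ' 40/ 14/111', ' 43/ 16/114', ' 42/ 11/113', ' 35/ 14/111', ' 48/ 12/106', ' 38/ 11/ 95', ' 43/ 21/ 86', ' 60/ 21/ 74']
```

View pics/r1.png

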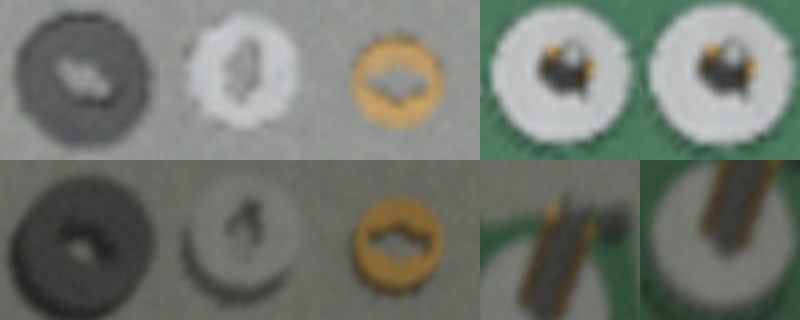

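Run:
```python
from h import *
t=np.load("pics/top0.npz")["p"];s=np.load("pics/side0.npz")["p"]
def sil(n,p,u,v,kind,r=16):
    h=cv2.cvtColor(p,cv2.COLOR_RGB2HSV).astype(int);w=h[v-r:v+r+1,u-r:u+r+1]
    V,S,H=w[...,2],w[...,1],w[...,0]
    bg=np.median(V)if kind!="seat"else 0
    if kind=="dark":m=V<bg*0.8
    if kind=="bright":m=V>(bg+V.max())/2-8
    if kind=="brass":m=(S>60)&(H<30)
    if kind=="seat":m=(S<25)&(V>95)if n=="side"else(S<40)&(V>140)
    m=m.astype(np.uint8)
    c,_=cv2.findContours(m,cv2.RETR_EXTERNAL,cv2.CHAIN_APPROX_NONE);c=max(c,key=cv2.contourArea)
    e=cv2.fitEllipse(cv2.convexHull(c) if len(cv2.convexHull(c))>5 else c)
    M=np.zeros_like(m);cv2.drawContours(M,[c],-1,1,-1);ys,xs=np.nonzero(M)
    return (xs.mean()+u-r,ys.mean()+v-r),M.sum(),np.round(e[1],1)
for k,tu,su,kt,ks,z,rt in(("L",(311,191),(310,264),"dark","dark",8,14),("M",(258,219),(239,227),"bright","bright",6.5,12),("S",(322,231),(267,302),"brass","brass",5,10),("seat",(176,199),(214,145),"seat","seat",38,11)):
    a=sil("top",t,*tu,kt,rt);b=sil("side",s,*su,ks,rt)
    print(k,np.round(a[0],2),a[1:],np.round(b[0],2),b[1:],"\n  two",np.round(two(a[0],b[0])[0],1),round(two(a[0],b[0])[1],1),"topz",np.round(onz("top",*a[0],z),1),"sidez",np.round(onz("side",*b[0],z),1))
# key tips
for n,a,b in(("A",(174.5,195.0),(216.2,134)),("B",(172.1,199.7),(209.6,133.7))):
    print(n,two(a,b),onz("top",*a,78),onz("side",*b,78))
# green block centre
for n,p in(("top",t),("side",s)):
    h=cv2.cvtColor(p,cv2.COLOR_RGB2HSV);m=((h[...,0]>60)&(h[...,0]<90)&(h[...,1]>70)).astype(np.uint8)
    c,_=cv2.findContours(m,cv2.RETR_EXTERNAL,cv2.CHAIN_APPROX_NONE)
    u=(176,199)if n=="top"else(214,148)
    for k in c:
        if cv2.contourArea(k)>300 and cv2.pointPolygonTest(cv2.convexHull(k),u,False)>0:print(n,cv2.minAreaRect(k),[np.round(onz(n,*q,26)[:2]) for q in cv2.boxPoints(cv2.minAreaRect(k))])
```

```text
L [310.96 190.77] (np.uint64(241), array([16.9, 17.7])) [307.87 272.83] (np.uint64(54), array([14.1, 20.9])) 
  two [ 584.7 -219.5  -23.5] 6.0 topz [ 583.3 -215.     8. ] sidez [ 570.  -233.7    8. ]
M [257.02 218.5 ] (np.uint64(167), array([14.2, 14.7])) [240.45 224.33] (np.uint64(379), array([24.7, 37.3])) 
  two [483.9 -30.3  14.2] 6.3 topz [481.4 -29.6   6.5] sidez [489.2 -26.    6.5]
S [322.38 231.45] (np.uint64(115), array([11.5, 11.8])) [266.47 301.84] (np.uint64(249), array([17.5, 17.6])) 
  two [ 443.8 -255.9    8.6] 1.0 topz [ 443.4 -256.4    5. ] sidez [ 445.2 -254.4    5. ]
seat [175.15 198.87] (np.uint64(291), array([18.5, 19.4])) [213.98 145.56] (np.uint64(170), array([14.3, 21.2])) 
  two [538.6 250.3  30.2] 0.5 topz [537.6 249.   38. ] sidez [536.1 242.8  38. ]
A (array([546.57933472, 244.66197424,  77.71939743]), np.float64(0.7935514296456193)) [546.16906705 244.73001792  78.        ] [546.85873219 244.28020976  78.        ]
B (array([529.97112551, 251.28039848,  80.72598149]), np.float64(0.577200543659573)) [530.51444302 251.69839572  78.        ] [530.66855353 254.10104089  78.        ]
top ((176.33148193359375, 199.39349365234375), (31.300003051757812, 32.25694274902344), 85.42607879638672) [array([584., 308.]), array([597., 200.]), array([490., 186.]), array([478., 294.])]
side ((215.11769104003906, 149.7915496826172), (30.947128295898438, 40.24303436279297), 64.44003295898438) [array([480., 290.]), array([607., 309.]), array([591., 184.]), array([471., 170.])]
```

Run:
```python
from h import *
t=np.load("pics/top0.npz")["p"];s=np.load("pics/side0.npz")["p"]
# silhouettes in side with border bg
for k,u,v,r in(("L",310,264,17),("M",239,227,14)):
    g=cv2.cvtColor(s,cv2.COLOR_RGB2GRAY).astype(float)[v-r:v+r+1,u-r:u+r+1]
    bg=np.median(np.r_[g[0],g[-1],g[:,0],g[:,-1]]);print(k,bg,g.min(),g.max())
    m=(np.abs(g-bg)>12).astype(np.uint8);c,_=cv2.findContours(m,cv2.RETR_EXTERNAL,cv2.CHAIN_APPROX_NONE);c=max(c,key=cv2.contourArea)
    M=np.zeros_like(m);cv2.drawContours(M,[cv2.convexHull(c)],-1,1,-1);ys,xs=np.nonzero(M);b=(xs.mean()+u-r,ys.mean()+v-r)
    print(np.round(b,2),M.sum(),np.ptp(xs),np.ptp(ys),onz("side",*b,8 if k=="L" else 6.5))
out=[]
for k,c,z in(("L",(583,-215),16),("M",(481,-30),13),("S",(444,-256),10)):
  for n,p in(("top",t),("side",s)):
    im=rect(n,p,c,z,half=36,ppm=5);lab=cv2.cvtColor(im,cv2.COLOR_BGR2LAB).astype(float)
    yy,xx=np.mgrid[:360,:360];R=np.hypot(xx-180,yy-180)/5
    face=np.median(lab[(R>14.5)&(R<17)],axis=0);d=np.linalg.norm(lab-face,axis=2)
    w=np.where(R<15.5,d,0);th=0.45*np.percentile(w[R<12],90);m=((w>th)&(R<15.5)).astype(np.uint8)
    nn,lb,st,ce=cv2.connectedComponentsWithStats(m);
    j=1+np.argmax(st[1:,4]);mm=(lb==j).astype(np.uint8);M=cv2.moments(mm,True)
    a=0.5*np.arctan2(2*M["mu11"],M["mu20"]-M["mu02"])
    e=np.sqrt(np.linalg.eigvalsh([[M["mu20"],M["mu11"]],[M["mu11"],M["mu02"]]])/M["m00"])/5
    print(k,n,"theta %.3f"%-a,"c",(ce[j]-180)/5*[1,-1]+c,"area mm2 %.0f"%(M["m00"]/25),"sd",e)
    cv2.drawContours(im,cv2.findContours(mm,0,1)[0],-1,(0,0,255),1);L=80
    cv2.line(im,(int(ce[j][0]-L*np.cos(a)),int(ce[j][1]-L*np.sin(a))),(int(ce[j][0]+L*np.cos(a)),int(ce[j][1]+L*np.sin(a))),(255,0,0),1)
    out.append(cv2.resize(im,(260,260)))
cv2.imwrite("pics/th.png",np.vstack([np.hstack(out[0::2]),np.hstack(out[1::2])]))
```

```text
L 104.0 36.0 109.0
[308.87 264.78] 534 25 24 [ 583.89321294 -215.33684802    8.        ]
M 104.0 63.0 120.0
[238.42 227.13] 287 19 18 [480.56372607 -31.66120218   6.5       ]
L top theta -0.488 c [ 582.14675557 -212.95303301] area mm2 246 sd [3.16137231 6.31471894]
L side theta -0.499 c [ 585.75678585 -213.18150711] area mm2 208 sd [2.83796608 7.85011859]
M top theta 1.372 c [480.93291482 -28.72958112] area mm2 370 sd [4.12660053 7.26428491]
M side theta -1.488 c [482.50189548 -24.60240921] area mm2 226 sd [4.36300931 4.92193914]
S top theta -0.057 c [ 443.78726651 -256.20077449] area mm2 351 sd [4.09177594 7.03562361]
S side theta -0.074 c [ 445.10344995 -254.12327805] area mm2 330 sd [3.6917199  7.31830242]
```

View pics/th.png

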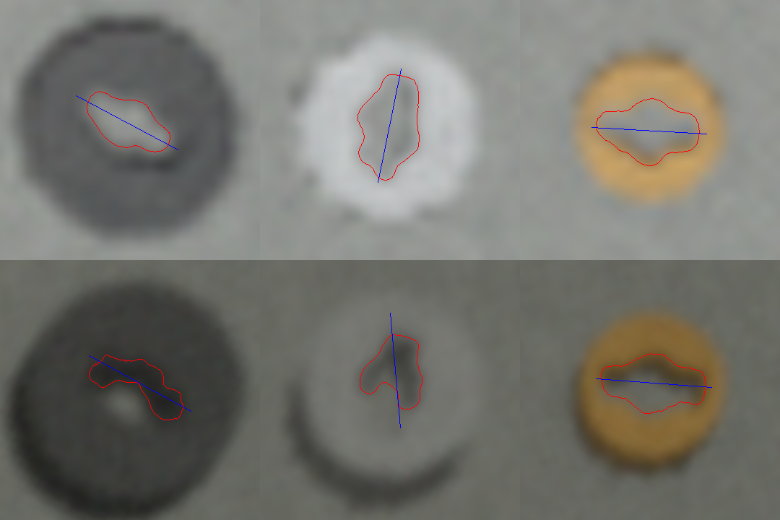

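Chosen targets: large at (311,191)→(583,-215), θ≈-0.50. Medium at (258,219)→(481,-30), θ≈1.40; its keyways are visible, while (265,165) is the plain bush. Small at (322,231)→(444,-255.5), θ≈-0.06. Arbor at (538,248.5) with key at about -0.38 rad. I'll move above the large one.

Request:
play_rows([
  {"x": -0.0442,"y": -0.0353,"z": 0.002,"grip": 1},
  {"x": -0.0442,"y": -0.0353,"z": 0.002},
  {"x": -0.0442,"y": -0.0353,"z": 0.002},
  {"x": -0.0442,"y": -0.0353,"z": 0.002},
  {"x": -0.0442,"y": -0.0353,"z": 0.004},
  {"x": -0.0442,"y": -0.0353,"z": 0.004},
  {"x": -0.0442,"y": -0.0353,"z": 0.005},
  {"x": -0.0442,"y": -0.0353,"z": 0.009},
  {"x": -0.0442,"y": -0.0353,"z": 0.01},
  {"x": -0.0442,"y": -0.0353,"z": 0.01},
  {"x": -0.0442,"y": -0.0353,"z": 0.01},
  {"x": -0.0442,"y": -0.0353,"z": 0.01},
  {"x": -0.0442,"y": -0.0353,"z": 0.01},
  {"x": -0.0442,"y": -0.0353,"z": 0.02},
  {"z": 0.02},
], squeeze=12)

```text
$.commands[0]: bad value
```

Request:
play_rows([
  {"x": -0.0442,"y": -0.0353,"z": 0.002,"wx": 0,"wy": 0,"wz": 0,"grip": 1},
], squeeze=12)

```text
clock: 0.22
eef_pos: [259.8, 446.7, 202.7]
eef_rot: [-3.141, -0.0, 2.702]
wrist_force: [0.3, -0.3, -0.1]
finger_gap: 94.1
```

Request:
play_rows([
  {"x": -0.0442,"y": -0.0353,"z": 0.002,"wx": 0,"wy": 0,"wz": 0,"grip": 1},
  {"x": -0.0442,"y": -0.0353,"z": 0.002,"wx": 0,"wy": 0,"wz": 0,"grip": 1},
  {"x": -0.0442,"y": -0.0353,"z": 0.002,"wx": 0,"wy": 0,"wz": 0,"grip": 1},
  {"x": -0.0442,"y": -0.0353,"z": 0.004,"wx": 0,"wy": 0,"wz": 0,"grip": 1},
  {"x": -0.0442,"y": -0.0353,"z": 0.004,"wx": 0,"wy": 0,"wz": 0,"grip": 1},
  {"x": -0.0442,"y": -0.0353,"z": 0.005,"wx": 0,"wy": 0,"wz": 0,"grip": 1},
  {"x": -0.0442,"y": -0.0353,"z": 0.01,"wx": 0,"wy": 0,"wz": 0,"grip": 1},
  {"x": -0.0442,"y": -0.0353,"z": 0.01,"wx": 0,"wy": 0,"wz": 0,"grip": 1},
  {"x": -0.0442,"y": -0.0353,"z": 0.01,"wx": 0,"wy": 0,"wz": 0,"grip": 1},
  {"x": -0.0442,"y": -0.0353,"z": 0.01,"wx": 0,"wy": 0,"wz": 0,"grip": 1},
  {"x": -0.0442,"y": -0.0353,"z": 0.01,"wx": 0,"wy": 0,"wz": 0,"grip": 1},
  {"x": -0.0442,"y": -0.0353,"z": 0.01,"wx": 0,"wy": 0,"wz": 0,"grip": 1},
  {"x": -0.0442,"y": -0.0353,"z": 0.02,"wx": 0,"wy": 0,"wz": 0,"grip": 1},
  {"x": 0,"y": 0,"z": 0.03,"wx": 0,"wy": 0,"wz": 0,"grip": 1},
  {"x": 0,"y": 0,"z": 0,"wx": 0,"wy": 0,"wz": 0,"grip": 1},
], squeeze=12)

```text
clock: 2.1
eef_pos: [581.6, -214.5, 71.9]
eef_rot: [-3.141, -0.005, 2.698]
wrist_force: [0.1, -0.4, 0.6]
finger_gap: 93.8
```

Request:
play_rows([
  {"x": -0.0016,"y": 0.0005,"z": 0.03,"wx": 0,"wy": 0,"wz": 0,"grip": 1},
  {"x": 0,"y": 0,"z": 0.025,"wx": 0,"wy": 0,"wz": 0,"grip": 1},
  {"x": 0,"y": 0,"z": 0.0135,"wx": 0,"wy": 0,"wz": 0,"grip": 0.75},
  {"x": 0,"y": 0,"z": 0,"wx": 0,"wy": 0,"wz": 0,"grip": 0.5},
  {"x": 0,"y": 0,"z": 0,"wx": 0,"wy": 0,"wz": 0,"grip": 0.5},
  {"x": 0,"y": 0,"z": 0,"wx": 0,"wy": 0,"wz": 0,"grip": 0.5},
], squeeze=12)

```text
clock: 2.85
eef_pos: [585.2, -215.1, 7.2]
eef_rot: [3.141, 0.002, 2.699]
wrist_force: [-0.6, 0.1, 5.0]
finger_gap: 59.4
```

Request:
play_rows([
  {"x": 0,"y": 0,"z": 0,"wx": 0,"wy": 0,"wz": 0,"grip": 0.82},
  {"x": 0,"y": 0,"z": 0,"wx": 0,"wy": 0,"wz": 3,"grip": 0.82},
  {"x": 0,"y": 0,"z": 0,"wx": 0,"wy": 0,"wz": 10.5,"grip": 0.82},
  {"x": 0,"y": 0,"z": 0,"wx": 0,"wy": 0,"wz": 10.5,"grip": 0.82},
  {"x": 0,"y": 0,"z": 0,"wx": 0,"wy": 0,"wz": 10.5,"grip": 0.82},
  {"x": 0,"y": 0,"z": 0,"wx": 0,"wy": 0,"wz": 10.5,"grip": 0.82},
  {"x": 0,"y": 0,"z": 0,"wx": 0,"wy": 0,"wz": 10.5,"grip": 0.82},
  {"x": 0,"y": 0,"z": 0,"wx": 0,"wy": 0,"wz": 10.5,"grip": 0.82},
  {"x": 0,"y": 0,"z": 0,"wx": 0,"wy": 0,"wz": 10.5,"grip": 0.82},
  {"x": 0,"y": 0,"z": 0,"wx": 0,"wy": 0,"wz": 10.5,"grip": 0.75},
  {"x": 0,"y": 0,"z": 0,"wx": 0,"wy": 0,"wz": 3,"grip": 0.7},
  {"x": 0,"y": 0,"z": 0,"wx": 0,"wy": 0,"wz": 0,"grip": 0.5},
  {"x": 0,"y": 0,"z": 0,"wx": 0,"wy": 0,"wz": 0,"grip": 0.5},
  {"x": 0,"y": 0,"z": 0,"wx": 0,"wy": 0,"wz": 0,"grip": 0.5},
], squeeze=12)

```text
clock: 4.6
eef_pos: [584.7, -215.0, 6.1]
eef_rot: [3.141, 0.0, 1.129]
wrist_force: [0.1, -0.2, 0.7]
finger_gap: 59.4
```

```bash
cat >> h.py <<'E'
def st():
    s=manip.read_state();p=s["eef_pos"];r=s["eef_rot"][2]
    print("t %.2f pos %s jaw phi %.3f F %s M %s gap %.1f j6 %.2f"%(s["clock"],np.round(p,1),(r-np.pi/2+np.pi/2)%np.pi-np.pi/2,np.round(s["wrist_force"],1),np.round(s["moment"],2),s["finger_gap"],s["joints"][5]))
    return s
def go(x,y,z=None):
    s=st();p=s["eef_pos"];r=s["eef_rot"][2];d=np.array([x,y])-p[:2]
    ux=np.array([np.cos(r),np.sin(r)]);uy=np.array([np.sin(r),-np.cos(r)])
    print("tool shift mm x %.1f y %.1f z %.1f"%(d@ux,d@uy,0 if z is None else p[2]-z),"norm %.0f"%np.hypot(*d))
E
python3 - <<'E'
from h import *
go(538,248.5,110)
E
```

```text
t 4.60 pos [ 584.7 -215.     6.1] jaw phi -0.442 F [ 0.1 -0.2  0.7] M [-0.11  0.2  -0.04] gap 59.4 j6 0.03
tool shift mm x 399.0 y -240.5 z -103.9 norm 466
```

Request:
play_rows([
  {"x": 0,"y": 0,"z": -0.04,"wx": 0,"wy": 0,"wz": 0,"grip": 0.5},
  {"x": 0.0199,"y": -0.012,"z": -0.05,"wx": 0,"wy": 0,"wz": 0,"grip": 0.5},
  {"x": 0.0499,"y": -0.0301,"z": -0.027,"wx": 0,"wy": 0,"wz": 0,"grip": 0.5},
  {"x": 0.0499,"y": -0.0301,"z": 0,"wx": 0,"wy": 0,"wz": 0,"grip": 0.5},
  {"x": 0.0499,"y": -0.0301,"z": 0,"wx": 0,"wy": 0,"wz": 0,"grip": 0.5},
  {"x": 0.0499,"y": -0.0301,"z": 0,"wx": 0,"wy": 0,"wz": 0,"grip": 0.5},
  {"x": 0.0499,"y": -0.0301,"z": 0,"wx": 0,"wy": 0,"wz": 0,"grip": 0.5},
  {"x": 0.0499,"y": -0.0301,"z": 0,"wx": 0,"wy": 0,"wz": 0,"grip": 0.5},
  {"x": 0.0499,"y": -0.0301,"z": 0,"wx": 0,"wy": 0,"wz": 0,"grip": 0.5},
  {"x": 0.03,"y": -0.018,"z": 0,"wx": 0,"wy": 0,"wz": 0,"grip": 0.5},
  {"x": 0,"y": 0,"z": 0,"wx": 0,"wy": 0,"wz": -6.9,"grip": 0.5},
  {"x": 0,"y": 0,"z": 0,"wx": 0,"wy": 0,"wz": 0,"grip": 0.5},
], squeeze=25)

```text
clock: 6.1
eef_pos: [538.0, 247.5, 121.7]
eef_rot: [-3.141, 0.001, 1.249]
wrist_force: [0.6, -0.1, -3.1]
finger_gap: 59.1
```

```bash
cat >> h.py <<'E'
def shot(name,tu,su,r=24):
    s=st();o=[]
    for n,(u,v) in(("top",tu),("side",su)):
        p,d=manip.camera(n);np.savez(f"pics/{name}_{n}.npz",p=p,d=d);o.append(cv2.resize(crop(p,u,v,r),(390,390)))
    cv2.imwrite(f"pics/{name}.png",np.hstack(o));return s
E
python3 - <<'E'
from h import *
shot("a1",(176,199),(214,140),34); go(538,248.5)
E
```

```text
t 6.10 pos [538.  247.5 121.7] jaw phi -0.322 F [ 0.6 -0.1 -3.1] M [-0.08  0.11  0.06] gap 59.1 j6 0.69
t 6.20 pos [538.3 246.9 121.9] jaw phi -0.325 F [ 0.3  0.  -3.3] M [-0.06  0.11  0.04] gap 59.4 j6 0.69
tool shift mm x 1.4 y -0.8 z 0.0 norm 2
```

View pics/a1.png

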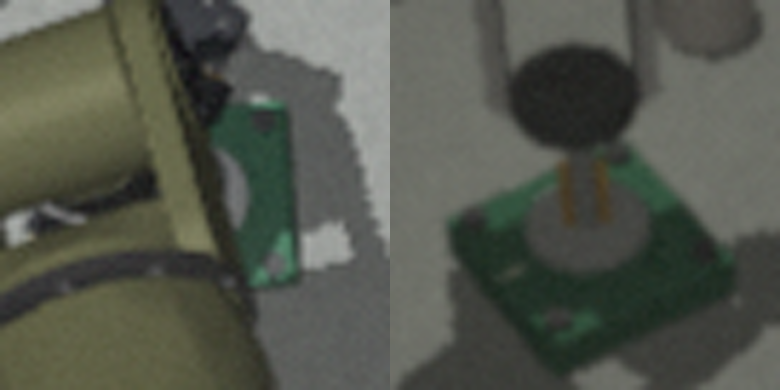

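Run:
```python
from h import *
p=np.load("pics/a1_side.npz")["p"]
g=cv2.cvtColor(p,cv2.COLOR_RGB2GRAY);
pr=proj("side",(538.3,246.9,123.8));print(pr)
u0,v0=214-34,140-34
m=np.zeros_like(g);sub=g[100:137,195:232];m[100:137,195:232]=(sub<60)
n,lb,stt,ce=cv2.connectedComponentsWithStats(m);j=1+np.argmax(stt[1:,4]);print(stt[j],ce[j])
c,_=cv2.findContours((lb==j).astype(np.uint8),0,1);print(cv2.fitEllipse(max(c,key=len)),)
# orig arbor in side: expected axis points
for z in(38,79,89):print(z,proj("side",(538,248.5,z)))
```

```text
(np.float64(211.87331126887787), np.float64(122.34560766586873))
[200 114  24  22 350] [212.06       123.17142857]
((212.41275024414062, 123.4428482055664), (18.925678253173828, 23.443574905395508), 113.24799346923828)
38 (np.float64(213.76350718550123), np.float64(144.1296173729054))
79 (np.float64(212.7269794775582), np.float64(133.82746083997637))
89 (np.float64(212.46713815383282), np.float64(131.2448709388778))
```

Request:
play_rows([
  {"x": 0.0014,"y": -0.0008,"z": 0.01,"wx": 0,"wy": 0,"wz": 0,"grip": 0.5},
  {"x": 0,"y": 0,"z": 0.015,"wx": 0,"wy": 0,"wz": 0,"grip": 0.5},
  {"x": 0,"y": 0,"z": 0.005,"wx": 0,"wy": 0,"wz": 0,"grip": 0.5},
  {"x": 0,"y": 0,"z": 0.003,"wx": 0,"wy": 0,"wz": 0,"grip": 0.5},
  {"x": 0,"y": 0,"z": 0,"wx": 0,"wy": 0,"wz": 0,"grip": 0.5},
], squeeze=15)

```text
clock: 6.82
eef_pos: [538.1, 248.8, 89.1]
eef_rot: [-3.141, 0.0, 1.248]
wrist_force: [0.4, 0.5, -2.7]
finger_gap: 59.2
```

```bash
python3 -c "
from h import *
go(538,248.5)"
```

```text
t 6.83 pos [538.1 248.8  89.1] jaw phi -0.323 F [ 0.4  0.5 -2.7] M [-0.05  0.04  0.07] gap 59.2 j6 0.69
tool shift mm x -0.3 y 0.0 z 0.0 norm 0
```

Request:
play_rows([
  {"x": 0,"y": 0,"z": 0.002,"wx": 0,"wy": 0,"wz": 0,"grip": 0.5},
  {"x": 0,"y": 0,"z": 0.002,"wx": 0,"wy": 0,"wz": 0,"grip": 0.5},
  {"x": 0,"y": 0,"z": 0.001,"wx": 0,"wy": 0,"wz": 0,"grip": 0.5},
  {"x": 0,"y": 0,"z": 0,"wx": 0,"wy": 0,"wz": 0,"grip": 0.5},
], squeeze=15)

```text
clock: 7.32
eef_pos: [538.1, 248.9, 84.2]
eef_rot: [-3.142, 0.0, 1.248]
wrist_force: [-0.4, 0.3, -3.5]
finger_gap: 59.3
```

```bash
python3 -c "
from h import *
st()"
```

```text
t 7.33 pos [538.1 248.9  84.2] jaw phi -0.322 F [-0.4  0.3 -3.5] M [-0.06  0.1  -0.01] gap 59.3 j6 0.69
```

No contact yet. I'll lower in small steps.

Request:
play_rows([
  {"x": 0,"y": 0,"z": 0.0015,"wx": 0,"wy": 0,"wz": 0,"grip": 0.5},
  {"x": 0,"y": 0,"z": 0.0015,"wx": 0,"wy": 0,"wz": 0,"grip": 0.5},
  {"x": 0,"y": 0,"z": 0,"wx": 0,"wy": 0,"wz": 0,"grip": 0.5},
], squeeze=15)

```text
clock: 7.7
eef_pos: [538.0, 248.9, 81.0]
eef_rot: [-3.141, 0.0, 1.248]
wrist_force: [-0.2, -0.0, -4.0]
finger_gap: 59.9
```

```bash
python3 -c "
from h import *
st()"
```

```text
t 7.70 pos [538.  248.9  81. ] jaw phi -0.322 F [-0.2 -0.  -4. ] M [-0.06  0.09  0.01] gap 59.9 j6 0.69
```

Request:
play_rows([
  {"x": 0,"y": 0,"z": 0.002,"wx": 0,"wy": 0,"wz": 0,"grip": 0.5},
  {"x": 0,"y": 0,"z": 0.002,"wx": 0,"wy": 0,"wz": 0,"grip": 0.5},
  {"x": 0,"y": 0,"z": 0,"wx": 0,"wy": 0,"wz": 0,"grip": 0.5},
], squeeze=15)

```text
clock: 8.07
eef_pos: [538.0, 248.9, 77.0]
eef_rot: [-3.141, 0.0, 1.248]
wrist_force: [-0.4, 0.2, -3.1]
finger_gap: 59.7
```

```bash
python3 -c "
from h import *
shot('a2',(176,199),(214,140),34)"
```

```text
t 8.07 pos [538.  248.9  77. ] jaw phi -0.322 F [-0.4  0.2 -3.1] M [-0.04  0.06  0.03] gap 59.7 j6 0.69
```

View pics/a2.png

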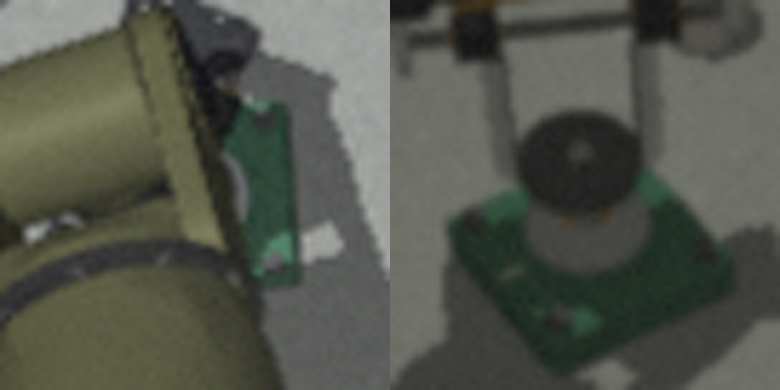

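The nose shows through the bore and the ring is below key level carrying only its own weight, so it's on the key. I'll slide it down.

Request:
play_rows([
  {"x": 0,"y": 0,"z": 0.004,"wx": 0,"wy": 0,"wz": 0,"grip": 0.5},
  {"x": 0,"y": 0,"z": 0.006,"wx": 0,"wy": 0,"wz": 0,"grip": 0.5},
  {"x": 0,"y": 0,"z": 0.006,"wx": 0,"wy": 0,"wz": 0,"grip": 0.5},
  {"x": 0,"y": 0,"z": 0.006,"wx": 0,"wy": 0,"wz": 0,"grip": 0.5},
  {"x": 0,"y": 0,"z": 0.006,"wx": 0,"wy": 0,"wz": 0,"grip": 0.5},
  {"x": 0,"y": 0,"z": 0.003,"wx": 0,"wy": 0,"wz": 0,"grip": 0.5},
  {"x": 0,"y": 0,"z": 0,"wx": 0,"wy": 0,"wz": 0,"grip": 0.5},
], squeeze=10)

```text
clock: 9.05
eef_pos: [538.1, 248.8, 46.0]
eef_rot: [-3.141, 0.0, 1.248]
wrist_force: [-0.7, -0.4, -3.8]
finger_gap: 59.5
```

```bash
python3 -c "
from h import *
st()"
```

```text
t 9.05 pos [538.1 248.8  46. ] jaw phi -0.322 F [-0.7 -0.4 -3.8] M [-0.04  0.12  0.02] gap 59.5 j6 0.69
```

Request:
play_rows([
  {"x": 0,"y": 0,"z": 0.0015,"wx": 0,"wy": 0,"wz": 0,"grip": 0.5},
  {"x": 0,"y": 0,"z": 0,"wx": 0,"wy": 0,"wz": 0,"grip": 0.8},
  {"x": 0,"y": 0,"z": 0,"wx": 0,"wy": 0,"wz": 0,"grip": 0.8},
  {"x": 0,"y": 0,"z": 0,"wx": 0,"wy": 0,"wz": 0,"grip": 0.8},
  {"x": 0,"y": 0,"z": -0.02,"wx": 0,"wy": 0,"wz": 0,"grip": 0.8},
  {"x": 0,"y": 0,"z": -0.05,"wx": 0,"wy": 0,"wz": 0,"grip": 0.8},
  {"x": 0,"y": 0,"z": -0.03,"wx": 0,"wy": 0,"wz": 0,"grip": 0.8},
], squeeze=10)

```text
clock: 9.93
eef_pos: [538.6, 249.1, 147.2]
eef_rot: [3.14, -0.002, 1.248]
wrist_force: [0.0, -0.1, -0.7]
finger_gap: 75.1
```

```bash
python3 -c "
from h import *
shot('a3',(176,199),(214,140),34);go(481,-30.3)"
```

```text
t 9.93 pos [538.6 249.1 147.2] jaw phi -0.322 F [ 0.  -0.1 -0.7] M [-0.03  0.07  0.01] gap 75.1 j6 0.69
t 10.03 pos [539.4 249.5 148.5] jaw phi -0.322 F [ 0.2 -0.2 -0.1] M [-0.05  0.05  0.04] gap 75.4 j6 0.69
tool shift mm x -283.9 y 33.2 z 0.0 norm 286
```

View pics/a3.png

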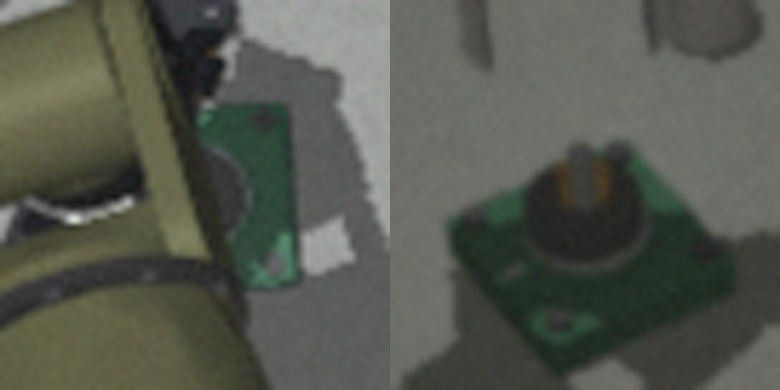

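The side view shows the large ring down on the seat with the key standing above it. On to the medium.

Request:
play_rows([
  {"x": -0.0568,"y": 0.0066,"z": 0,"wx": 0,"wy": 0,"wz": 0,"grip": 0.8},
  {"x": -0.0568,"y": 0.0066,"z": 0.01,"wx": 0,"wy": 0,"wz": 0,"grip": 0.8},
  {"x": -0.0568,"y": 0.0066,"z": 0.02,"wx": 0,"wy": 0,"wz": 0,"grip": 0.8},
  {"x": -0.0568,"y": 0.0066,"z": 0.025,"wx": 0,"wy": 0,"wz": 0,"grip": 0.8},
  {"x": -0.0568,"y": 0.0066,"z": 0.025,"wx": 0,"wy": 0,"wz": 0,"grip": 0.8},
  {"x": 0,"y": 0,"z": 0.02,"wx": 0,"wy": 0,"wz": 0,"grip": 0.8},
  {"x": 0,"y": 0,"z": 0,"wx": 0,"wy": 0,"wz": 0,"grip": 0.8},
], squeeze=12)

```text
clock: 10.9
eef_pos: [478.2, -31.2, 43.2]
eef_rot: [-3.138, 0.001, 1.247]
wrist_force: [0.5, 0.3, 0.6]
finger_gap: 75.2
```

```bash
python3 -c "
from h import *
go(481,-30.3,4.5)"
```

```text
t 10.90 pos [478.2 -31.2  43.2] jaw phi -0.323 F [0.5 0.3 0.6] M [-0.06  0.12 -0.04] gap 75.2 j6 0.18
tool shift mm x 1.7 y 2.3 z 38.7 norm 3
```

Request:
play_rows([
  {"x": 0.001,"y": 0.001,"z": 0.025,"wx": 0,"wy": 0,"wz": 0,"grip": 0.8},
  {"x": 0,"y": 0,"z": 0.0145,"wx": 0,"wy": 0,"wz": 0,"grip": 0.7},
  {"x": 0,"y": 0,"z": 0,"wx": 0,"wy": 0,"wz": 0,"grip": 0.4},
  {"x": 0,"y": 0,"z": 0,"wx": 0,"wy": 0,"wz": 0,"grip": 0.4},
  {"x": 0,"y": 0,"z": 0,"wx": 0,"wy": 0,"wz": 0,"grip": 0.4},
], squeeze=12)

```text
clock: 11.52
eef_pos: [481.1, -30.3, 5.9]
eef_rot: [3.141, -0.0, 1.249]
wrist_force: [-1.1, 0.5, 0.9]
finger_gap: 49.4
```

Gripped at 49.4 mm. I'll open, turn 90°, and regrip so the ring is centred in both directions.

Request:
play_rows([
  {"x": 0,"y": 0,"z": 0,"wx": 0,"wy": 0,"wz": 0,"grip": 0.75},
  {"x": 0,"y": 0,"z": 0,"wx": 0,"wy": 0,"wz": 3,"grip": 0.75},
  {"x": 0,"y": 0,"z": 0,"wx": 0,"wy": 0,"wz": 10.5,"grip": 0.75},
  {"x": 0,"y": 0,"z": 0,"wx": 0,"wy": 0,"wz": 10.5,"grip": 0.75},
  {"x": 0,"y": 0,"z": 0,"wx": 0,"wy": 0,"wz": 10.5,"grip": 0.75},
  {"x": 0,"y": 0,"z": 0,"wx": 0,"wy": 0,"wz": 10.5,"grip": 0.75},
  {"x": 0,"y": 0,"z": 0,"wx": 0,"wy": 0,"wz": 10.5,"grip": 0.75},
  {"x": 0,"y": 0,"z": 0,"wx": 0,"wy": 0,"wz": 10.5,"grip": 0.75},
  {"x": 0,"y": 0,"z": 0,"wx": 0,"wy": 0,"wz": 10.5,"grip": 0.75},
  {"x": 0,"y": 0,"z": 0,"wx": 0,"wy": 0,"wz": 10.5,"grip": 0.7},
  {"x": 0,"y": 0,"z": 0,"wx": 0,"wy": 0,"wz": 3,"grip": 0.6},
  {"x": 0,"y": 0,"z": 0,"wx": 0,"wy": 0,"wz": 0,"grip": 0.4},
  {"x": 0,"y": 0,"z": 0,"wx": 0,"wy": 0,"wz": 0,"grip": 0.4},
  {"x": 0,"y": 0,"z": 0,"wx": 0,"wy": 0,"wz": 0,"grip": 0.4},
], squeeze=12)

```text
clock: 13.28
eef_pos: [480.8, -30.3, 5.4]
eef_rot: [-3.142, -0.0, -0.322]
wrist_force: [0.4, 0.3, 2.0]
finger_gap: 49.6
```

```bash
python3 -c "
from h import *
go(538.1,248.8,130)"
```

```text
t 13.28 pos [480.8 -30.3   5.4] jaw phi 1.249 F [0.4 0.3 2. ] M [ 0.13  0.27 -0.05] gap 49.6 j6 1.75
tool shift mm x -33.8 y -282.9 z -124.6 norm 285
```

Request:
play_rows([
  {"x": 0,"y": 0,"z": -0.03,"wx": 0,"wy": 0,"wz": 0,"grip": 0.4},
  {"x": 0,"y": 0,"z": -0.05,"wx": 0,"wy": 0,"wz": 0,"grip": 0.4},
  {"x": -0.0056,"y": -0.0472,"z": -0.035,"wx": 0,"wy": 0,"wz": 0,"grip": 0.4},
  {"x": -0.0056,"y": -0.0472,"z": 0,"wx": 0,"wy": 0,"wz": 0,"grip": 0.4},
  {"x": -0.0056,"y": -0.0472,"z": 0,"wx": 0,"wy": 0,"wz": 0,"grip": 0.4},
  {"x": -0.0056,"y": -0.0472,"z": 0,"wx": 0,"wy": 0,"wz": 0,"grip": 0.4},
  {"x": -0.0056,"y": -0.0472,"z": 0,"wx": 0,"wy": 0,"wz": 0,"grip": 0.4},
  {"x": -0.0056,"y": -0.0472,"z": 0,"wx": 0,"wy": 0,"wz": -3,"grip": 0.4},
  {"x": 0,"y": 0,"z": 0,"wx": 0,"wy": 0,"wz": -10,"grip": 0.4},
  {"x": 0,"y": 0,"z": 0,"wx": 0,"wy": 0,"wz": -10,"grip": 0.4},
  {"x": 0,"y": 0,"z": 0,"wx": 0,"wy": 0,"wz": -10,"grip": 0.4},
  {"x": 0,"y": 0,"z": 0,"wx": 0,"wy": 0,"wz": -10,"grip": 0.4},
  {"x": 0,"y": 0,"z": 0.005,"wx": 0,"wy": 0,"wz": -10,"grip": 0.4},
  {"x": 0,"y": 0,"z": 0.005,"wx": 0,"wy": 0,"wz": -10,"grip": 0.4},
  {"x": 0,"y": 0,"z": 0.005,"wx": 0,"wy": 0,"wz": -10,"grip": 0.4},
  {"x": 0,"y": 0,"z": 0,"wx": 0,"wy": 0,"wz": -5,"grip": 0.4},
  {"x": 0,"y": 0,"z": 0,"wx": 0,"wy": 0,"wz": 0,"grip": 0.4},
], squeeze=25)

```text
clock: 15.4
eef_pos: [538.3, 248.8, 104.8]
eef_rot: [-3.141, 0.001, 1.039]
wrist_force: [0.1, 0.6, -1.5]
finger_gap: 49.1
```

```bash
python3 -c "
from h import *
shot('b1',(258,219),(214,140),34);go(538.1,248.8)
s=np.load('pics/b1_side.npz')['p'];P=(538,249,117)
im=rect('side',s,P[:2],118,half=30,ppm=10);cv2.imwrite('pics/b1r.png',im)"
```

```text
t 15.40 pos [538.3 248.8 104.8] jaw phi -0.532 F [ 0.1  0.6 -1.5] M [-0.02  0.1   0.07] gap 49.1 j6 0.90
t 15.50 pos [538.4 248.9 105.1] jaw phi -0.534 F [ 0.1  0.  -1. ] M [-0.    0.12 -0.07] gap 49.3 j6 0.91
tool shift mm x -0.3 y -0.2 z 0.0 norm 0
```

View pics/b1.png

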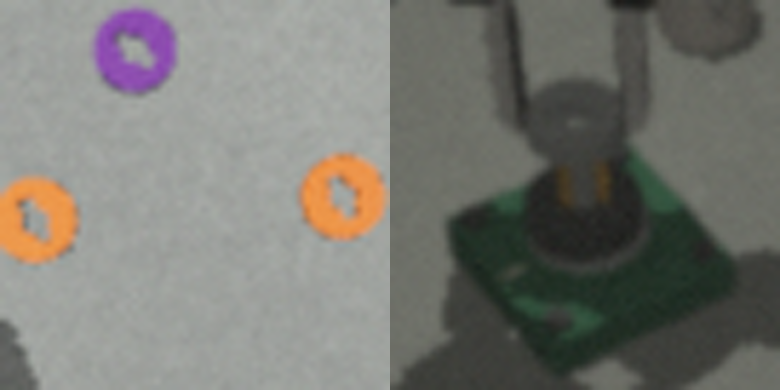

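View pics/b1r.png

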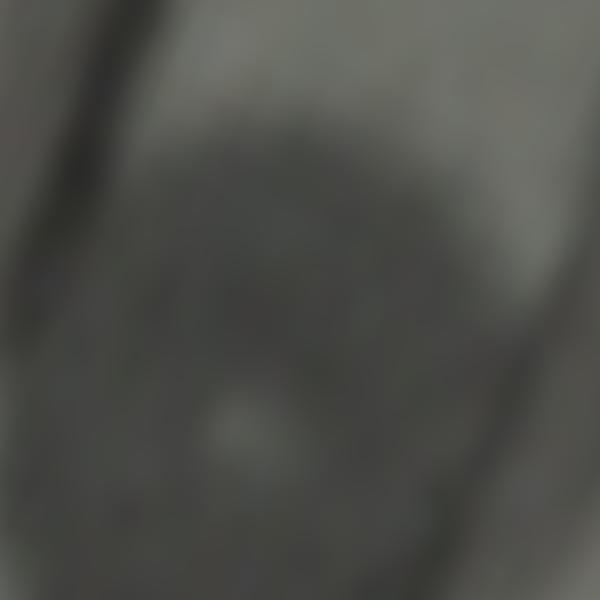

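Request:
play_rows([
  {"x": 0,"y": 0,"z": 0.008,"wx": 0,"wy": 0,"wz": 0,"grip": 0.4},
  {"x": 0,"y": 0,"z": 0.008,"wx": 0,"wy": 0,"wz": 0,"grip": 0.4},
  {"x": 0,"y": 0,"z": 0.002,"wx": 0,"wy": 0,"wz": 0,"grip": 0.4},
  {"x": 0,"y": 0,"z": 0.002,"wx": 0,"wy": 0,"wz": 0,"grip": 0.4},
  {"x": 0,"y": 0,"z": 0.002,"wx": 0,"wy": 0,"wz": 0,"grip": 0.4},
  {"x": 0,"y": 0,"z": 0,"wx": 0,"wy": 0,"wz": 0,"grip": 0.4},
], squeeze=12)

```text
clock: 16.25
eef_pos: [538.5, 249.0, 83.2]
eef_rot: [-3.142, 0.0, 1.039]
wrist_force: [0.4, -0.5, -1.4]
finger_gap: 50.1
```

```bash
python3 -c "
from h import *
st()"
```

```text
t 16.25 pos [538.5 249.   83.2] jaw phi -0.532 F [ 0.4 -0.5 -1.4] M [-0.1   0.13  0.  ] gap 50.1 j6 0.90
```

Request:
play_rows([
  {"x": 0,"y": 0,"z": 0.0015,"wx": 0,"wy": 0,"wz": 0,"grip": 0.4},
  {"x": 0,"y": 0,"z": 0.0015,"wx": 0,"wy": 0,"wz": 0,"grip": 0.4},
  {"x": 0,"y": 0,"z": 0.001,"wx": 0,"wy": 0,"wz": 0,"grip": 0.4},
  {"x": 0,"y": 0,"z": 0,"wx": 0,"wy": 0,"wz": 0,"grip": 0.4},
], squeeze=12)

```text
clock: 16.75
eef_pos: [538.5, 248.9, 79.1]
eef_rot: [-3.142, 0.0, 1.039]
wrist_force: [-0.3, -0.3, -2.0]
finger_gap: 49.5
```

```bash
python3 -c "
from h import *
st()"
```

```text
t 16.75 pos [538.5 248.9  79.1] jaw phi -0.532 F [-0.3 -0.3 -2. ] M [-0.08  0.08 -0.01] gap 49.5 j6 0.90
```

Request:
play_rows([
  {"x": 0,"y": 0,"z": 0.003,"wx": 0,"wy": 0,"wz": 0,"grip": 0.4},
  {"x": 0,"y": 0,"z": 0.005,"wx": 0,"wy": 0,"wz": 0,"grip": 0.4},
  {"x": 0,"y": 0,"z": 0.005,"wx": 0,"wy": 0,"wz": 0,"grip": 0.4},
  {"x": 0,"y": 0,"z": 0.004,"wx": 0,"wy": 0,"wz": 0,"grip": 0.4},
  {"x": 0,"y": 0,"z": 0,"wx": 0,"wy": 0,"wz": 0,"grip": 0.4},
], squeeze=10)

```text
clock: 17.38
eef_pos: [538.4, 248.9, 61.8]
eef_rot: [-3.141, 0.001, 1.039]
wrist_force: [0.1, 0.4, -0.9]
finger_gap: 49.4
```

```bash
python3 -c "
from h import *
st()"
```

```text
t 17.38 pos [538.4 248.9  61.8] jaw phi -0.532 F [ 0.1  0.4 -0.9] M [-0.09  0.13 -0.02] gap 49.4 j6 0.90
```

Request:
play_rows([
  {"x": 0,"y": 0,"z": 0.0015,"wx": 0,"wy": 0,"wz": 0,"grip": 0.4},
  {"x": 0,"y": 0,"z": 0,"wx": 0,"wy": 0,"wz": 0,"grip": 0.7},
  {"x": 0,"y": 0,"z": 0,"wx": 0,"wy": 0,"wz": 0,"grip": 0.7},
  {"x": 0,"y": 0,"z": 0,"wx": 0,"wy": 0,"wz": 0,"grip": 0.7},
  {"x": 0,"y": 0,"z": -0.02,"wx": 0,"wy": 0,"wz": 0,"grip": 0.7},
  {"x": 0,"y": 0,"z": -0.05,"wx": 0,"wy": 0,"wz": 0,"grip": 0.7},
  {"x": 0,"y": 0,"z": -0.015,"wx": 0,"wy": 0,"wz": 0,"grip": 0.7},
], squeeze=10)

```text
clock: 18.25
eef_pos: [539.5, 249.4, 148.9]
eef_rot: [3.139, -0.003, 1.039]
wrist_force: [0.6, -0.2, -0.8]
finger_gap: 66.1
```

```bash
python3 -c "
from h import *
shot('b3',(322,231),(214,140),34);go(444,-255.7,5)"
```

```text
t 18.25 pos [539.5 249.4 148.9] jaw phi -0.532 F [ 0.6 -0.2 -0.8] M [-0.03  0.1  -0.02] gap 66.1 j6 0.90
t 18.35 pos [539.1 249.2 147.2] jaw phi -0.532 F [ 0.  -0.1 -0. ] M [-0.07  0.04 -0.02] gap 65.9 j6 0.90
tool shift mm x -483.4 y 174.0 z 142.2 norm 514
```

View pics/b3.png

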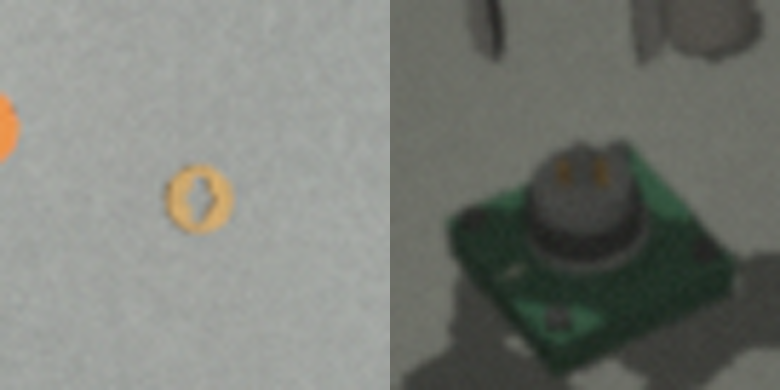

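The medium is home on the large. On to the small one.

Request:
play_rows([
  {"x": -0.0537,"y": 0.0193,"z": 0,"wx": 0,"wy": 0,"wz": 0,"grip": 0.7},
  {"x": -0.0537,"y": 0.0193,"z": 0,"wx": 0,"wy": 0,"wz": 0,"grip": 0.7},
  {"x": -0.0537,"y": 0.0193,"z": 0.01,"wx": 0,"wy": 0,"wz": 0,"grip": 0.7},
  {"x": -0.0537,"y": 0.0193,"z": 0.01,"wx": 0,"wy": 0,"wz": 0,"grip": 0.7},
  {"x": -0.0537,"y": 0.0193,"z": 0.01,"wx": 0,"wy": 0,"wz": 0,"grip": 0.7},
  {"x": -0.0537,"y": 0.0193,"z": 0.01,"wx": 0,"wy": 0,"wz": 0,"grip": 0.7},
  {"x": -0.0537,"y": 0.0193,"z": 0.015,"wx": 0,"wy": 0,"wz": 0,"grip": 0.7},
  {"x": -0.0537,"y": 0.0193,"z": 0.015,"wx": 0,"wy": 0,"wz": 0,"grip": 0.7},
  {"x": -0.0537,"y": 0.0193,"z": 0.015,"wx": 0,"wy": 0,"wz": 0,"grip": 0.7},
  {"x": 0,"y": 0,"z": 0.015,"wx": 0,"wy": 0,"wz": 0,"grip": 0.7},
  {"x": 0,"y": 0,"z": 0,"wx": 0,"wy": 0,"wz": 0,"grip": 0.7},
  {"x": 0,"y": 0,"z": 0,"wx": 0,"wy": 0,"wz": 0,"grip": 0.7},
], squeeze=10)

```text
clock: 19.85
eef_pos: [443.4, -254.6, 45.7]
eef_rot: [-3.141, -0.0, 1.04]
wrist_force: [0.2, 0.2, 0.4]
finger_gap: 65.7
```

```bash
python3 -c "
from h import *
go(444,-255.7,4.5)"
```

```text
t 19.85 pos [ 443.4 -254.6   45.7] jaw phi -0.530 F [0.2 0.2 0.4] M [-0.04  0.1   0.02] gap 65.7 j6 -0.06
tool shift mm x -0.7 y 1.0 z 41.2 norm 1
```

Request:
play_rows([
  {"x": -0.0007,"y": 0.001,"z": 0.025,"wx": 0,"wy": 0,"wz": 0,"grip": 0.7},
  {"x": 0,"y": 0,"z": 0.0165,"wx": 0,"wy": 0,"wz": 0,"grip": 0.6},
  {"x": 0,"y": 0,"z": 0,"wx": 0,"wy": 0,"wz": 0,"grip": 0.3},
  {"x": 0,"y": 0,"z": 0,"wx": 0,"wy": 0,"wz": 0,"grip": 0.3},
  {"x": 0,"y": 0,"z": 0,"wx": 0,"wy": 0,"wz": 0,"grip": 0.3},
  {"x": 0,"y": 0,"z": 0,"wx": 0,"wy": 0,"wz": 0,"grip": 0.65},
  {"x": 0,"y": 0,"z": 0,"wx": 0,"wy": 0,"wz": -3,"grip": 0.65},
  {"x": 0,"y": 0,"z": 0,"wx": 0,"wy": 0,"wz": -10.5,"grip": 0.65},
  {"x": 0,"y": 0,"z": 0,"wx": 0,"wy": 0,"wz": -10.5,"grip": 0.65},
  {"x": 0,"y": 0,"z": 0,"wx": 0,"wy": 0,"wz": -10.5,"grip": 0.65},
  {"x": 0,"y": 0,"z": 0,"wx": 0,"wy": 0,"wz": -10.5,"grip": 0.65},
  {"x": 0,"y": 0,"z": 0,"wx": 0,"wy": 0,"wz": -10.5,"grip": 0.65},
  {"x": 0,"y": 0,"z": 0,"wx": 0,"wy": 0,"wz": -10.5,"grip": 0.65},
  {"x": 0,"y": 0,"z": 0,"wx": 0,"wy": 0,"wz": -10.5,"grip": 0.65},
  {"x": 0,"y": 0,"z": 0,"wx": 0,"wy": 0,"wz": -10.5,"grip": 0.6},
  {"x": 0,"y": 0,"z": 0,"wx": 0,"wy": 0,"wz": -3,"grip": 0.5},
  {"x": 0,"y": 0,"z": 0,"wx": 0,"wy": 0,"wz": 0,"grip": 0.3},
  {"x": 0,"y": 0,"z": 0,"wx": 0,"wy": 0,"wz": 0,"grip": 0.3},
  {"x": 0,"y": 0,"z": 0,"wx": 0,"wy": 0,"wz": 0,"grip": 0.3},
], squeeze=10)

```text
clock: 22.22
eef_pos: [443.8, -256.9, 4.4]
eef_rot: [-3.142, 0.0, 2.609]
wrist_force: [0.0, 0.8, 3.2]
finger_gap: 39.4
```

```bash
python3 -c "
from h import *
go(538.3,248.9,130)"
```

```text
t 22.23 pos [ 443.8 -256.9    4.4] jaw phi 1.038 F [0.  0.8 3.2] M [0.07 0.09 0.01] gap 39.4 j6 -1.63
tool shift mm x 175.4 y 483.7 z -125.6 norm 515
```

Request:
play_rows([
  {"x": 0,"y": 0,"z": -0.03,"wx": 0,"wy": 0,"wz": 0,"grip": 0.3},
  {"x": 0,"y": 0,"z": -0.05,"wx": 0,"wy": 0,"wz": 0,"grip": 0.3},
  {"x": 0.0195,"y": 0.0537,"z": -0.03,"wx": 0,"wy": 0,"wz": 0,"grip": 0.3},
  {"x": 0.0195,"y": 0.0537,"z": -0.01,"wx": 0,"wy": 0,"wz": 0,"grip": 0.3},
  {"x": 0.0195,"y": 0.0537,"z": 0,"wx": 0,"wy": 0,"wz": 0,"grip": 0.3},
  {"x": 0.0195,"y": 0.0537,"z": 0,"wx": 0,"wy": 0,"wz": 0,"grip": 0.3},
  {"x": 0.0195,"y": 0.0537,"z": 0,"wx": 0,"wy": 0,"wz": 0,"grip": 0.3},
  {"x": 0.0195,"y": 0.0537,"z": 0,"wx": 0,"wy": 0,"wz": 0,"grip": 0.3},
  {"x": 0.0195,"y": 0.0537,"z": 0,"wx": 0,"wy": 0,"wz": 0,"grip": 0.3},
  {"x": 0.0195,"y": 0.0537,"z": 0,"wx": 0,"wy": 0,"wz": 0,"grip": 0.3},
  {"x": 0.0195,"y": 0.0537,"z": 0,"wx": 0,"wy": 0,"wz": 0,"grip": 0.3},
  {"x": 0,"y": 0,"z": 0.005,"wx": 0,"wy": 0,"wz": 9.2,"grip": 0.3},
  {"x": 0,"y": 0,"z": 0.01,"wx": 0,"wy": 0,"wz": 9.2,"grip": 0.3},
  {"x": 0,"y": 0,"z": 0,"wx": 0,"wy": 0,"wz": 0,"grip": 0.3},
  {"x": 0,"y": 0,"z": 0,"wx": 0,"wy": 0,"wz": 0,"grip": 0.3},
], squeeze=20)

```text
clock: 24.1
eef_pos: [537.3, 246.9, 108.6]
eef_rot: [3.141, 0.0, 2.292]
wrist_force: [-0.3, 0.3, -0.8]
finger_gap: 39.0
```

```bash
python3 -c "
from h import *
shot('c1x',(300,200),(214,130),34);go(538.3,248.9)"
```

```text
t 24.10 pos [537.3 246.9 108.6] jaw phi 0.721 F [-0.3  0.3 -0.8] M [-0.05  0.04  0.01] gap 39.0 j6 -0.35
t 24.20 pos [537.3 246.9 108.7] jaw phi 0.720 F [ 0.7 -0.3 -0.9] M [-0.02 -0.01 -0.01] gap 39.2 j6 -0.35
tool shift mm x 0.9 y 2.0 z 0.0 norm 2
```

View pics/c1x.png

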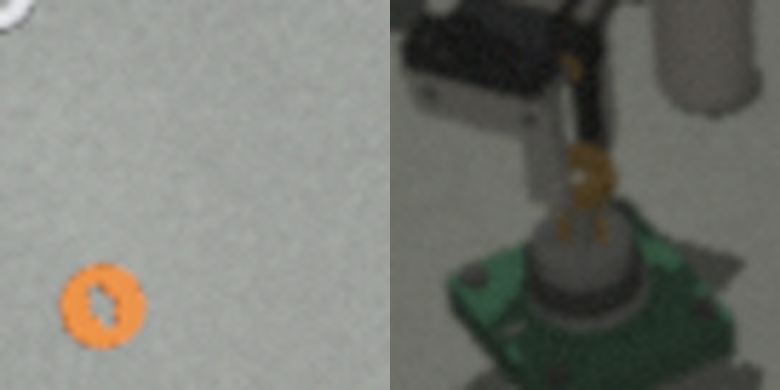

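Request:
play_rows([
  {"x": 0.0009,"y": 0.002,"z": 0.003,"wx": 0,"wy": 0,"wz": 0,"grip": 0.3},
  {"x": 0,"y": 0,"z": 0.008,"wx": 0,"wy": 0,"wz": 0,"grip": 0.3},
  {"x": 0,"y": 0,"z": 0.008,"wx": 0,"wy": 0,"wz": 0,"grip": 0.3},
  {"x": 0,"y": 0,"z": 0.003,"wx": 0,"wy": 0,"wz": 0,"grip": 0.3},
  {"x": 0,"y": 0,"z": 0.002,"wx": 0,"wy": 0,"wz": 0,"grip": 0.3},
  {"x": 0,"y": 0,"z": 0.002,"wx": 0,"wy": 0,"wz": 0,"grip": 0.3},
  {"x": 0,"y": 0,"z": 0,"wx": 0,"wy": 0,"wz": 0,"grip": 0.3},
], squeeze=10)

```text
clock: 25.08
eef_pos: [538.1, 249.0, 82.2]
eef_rot: [-3.142, -0.0, 2.289]
wrist_force: [-0.0, -0.8, -0.5]
finger_gap: 39.3
```

```bash
python3 -c "
from h import *
go(538.3,248.9)"
```

```text
t 25.07 pos [538.1 249.   82.2] jaw phi 0.718 F [-0.  -0.8 -0.5] M [ 0.    0.05 -0.02] gap 39.3 j6 -0.35
tool shift mm x -0.2 y 0.1 z 0.0 norm 0
```

Request:
play_rows([
  {"x": 0,"y": 0,"z": 0.0015,"wx": 0,"wy": 0,"wz": 0,"grip": 0.3},
  {"x": 0,"y": 0,"z": 0.0015,"wx": 0,"wy": 0,"wz": 0,"grip": 0.3},
  {"x": 0,"y": 0,"z": 0,"wx": 0,"wy": 0,"wz": 0,"grip": 0.3},
], squeeze=10)

```text
clock: 25.45
eef_pos: [538.0, 248.9, 79.1]
eef_rot: [-3.141, -0.0, 2.289]
wrist_force: [0.2, -0.0, 0.0]
finger_gap: 39.3
```

```bash
python3 -c "
from h import *
st()"
```

```text
t 25.45 pos [538.  248.9  79.1] jaw phi 0.718 F [ 0.2 -0.   0. ] M [-0.04  0.02 -0.02] gap 39.3 j6 -0.35
```

Request:
play_rows([
  {"x": 0,"y": 0,"z": 0.002,"wx": 0,"wy": 0,"wz": 0,"grip": 0.3},
  {"x": 0,"y": 0,"z": 0.002,"wx": 0,"wy": 0,"wz": 0,"grip": 0.3},
  {"x": 0,"y": 0,"z": 0.002,"wx": 0,"wy": 0,"wz": 0,"grip": 0.3},
  {"x": 0,"y": 0,"z": 0.0005,"wx": 0,"wy": 0,"wz": 0,"grip": 0.3},
  {"x": 0,"y": 0,"z": 0,"wx": 0,"wy": 0,"wz": 0,"grip": 0.3},
], squeeze=10)

```text
clock: 26.08
eef_pos: [538.1, 249.0, 72.8]
eef_rot: [-3.142, -0.0, 2.289]
wrist_force: [-0.3, 0.8, -0.8]
finger_gap: 39.8
```

```bash
python3 -c "
from h import *
shot('c2',(300,200),(214,130),34)"
```

```text
t 26.07 pos [538.1 249.   72.8] jaw phi 0.718 F [-0.3  0.8 -0.8] M [-0.07 -0.01  0.  ] gap 39.8 j6 -0.35
```

View pics/c2.png

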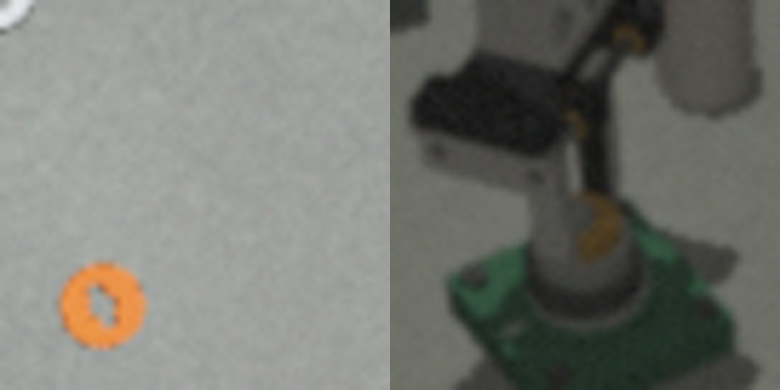

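The small ring is down around the key with no reaction force. I'll lower it the last bit, release and retreat.

Request:
play_rows([
  {"x": 0,"y": 0,"z": 0.001,"wx": 0,"wy": 0,"wz": 0,"grip": 0.3},
  {"x": 0,"y": 0,"z": 0,"wx": 0,"wy": 0,"wz": 0,"grip": 0.6},
  {"x": 0,"y": 0,"z": 0,"wx": 0,"wy": 0,"wz": 0,"grip": 0.6},
  {"x": 0,"y": 0,"z": 0,"wx": 0,"wy": 0,"wz": 0,"grip": 0.6},
  {"x": 0,"y": 0,"z": -0.02,"wx": 0,"wy": 0,"wz": 0,"grip": 0.6},
  {"x": 0,"y": 0,"z": -0.05,"wx": 0,"wy": 0,"wz": 0,"grip": 0.6},
  {"x": 0,"y": 0,"z": -0.06,"wx": 0,"wy": 0,"wz": 0,"grip": 0.6},
  {"x": -0.04,"y": -0.04,"z": 0,"wx": 0,"wy": 0,"wz": 0,"grip": 0.6},
  {"x": -0.04,"y": -0.04,"z": 0,"wx": 0,"wy": 0,"wz": 0,"grip": 0.6},
  {"x": -0.04,"y": -0.04,"z": 0,"wx": 0,"wy": 0,"wz": 0,"grip": 0.6},
  {"x": -0.04,"y": -0.04,"z": 0,"wx": 0,"wy": 0,"wz": 0,"grip": 0.6},
  {"x": -0.03,"y": -0.03,"z": 0,"wx": 0,"wy": 0,"wz": 0,"grip": 0.6},
  {"x": 0,"y": 0,"z": 0,"wx": 0,"wy": 0,"wz": 0,"grip": 0.6},
], squeeze=10)

```text
clock: 27.8
eef_pos: [519.7, -21.3, 201.9]
eef_rot: [3.142, 0.0, 2.285]
wrist_force: [-0.1, 1.0, -1.2]
finger_gap: 56.1
```

```bash
python3 -c "
from h import *
shot('d1',(176,199),(214,140),24)
for n,a in(('top',(176,199)),('side',(214,140))):
  p=np.load(f'pics/d1_{n}.npz')['p'];h=cv2.cvtColor(p,cv2.COLOR_RGB2HSV);m=np.zeros(h.shape[:2],np.uint8)
  u,v=a;m[v-15:v+16,u-15:u+16]=((h[...,0]<30)&(h[...,1]>75))[v-15:v+16,u-15:u+16]
  c=max(cv2.findContours(m,0,1)[0],key=cv2.contourArea);x,y,w,hh=cv2.boundingRect(c);M=np.zeros_like(m);cv2.drawContours(M,[cv2.convexHull(c)],-1,1,-1);ys,xs=np.nonzero(M)
  print(n,w,hh,(xs.mean(),ys.mean()),'exp',proj(n,(538.1,248.9,72)))
"
```

```text
t 27.80 pos [519.7 -21.3 201.9] jaw phi 0.714 F [-0.1  1.  -1.2] M [-0.06  0.01 -0.04] gap 56.1 j6 -0.83
top 12 12 (np.float64(173.45454545454547), np.float64(197.77685950413223)) exp (np.float64(173.41075816657937), np.float64(197.6145090151376))
side 14 12 (np.float64(212.61428571428573), np.float64(135.31428571428572)) exp (np.float64(212.88214770321403), np.float64(135.52137854736992))
```

View pics/d1.png

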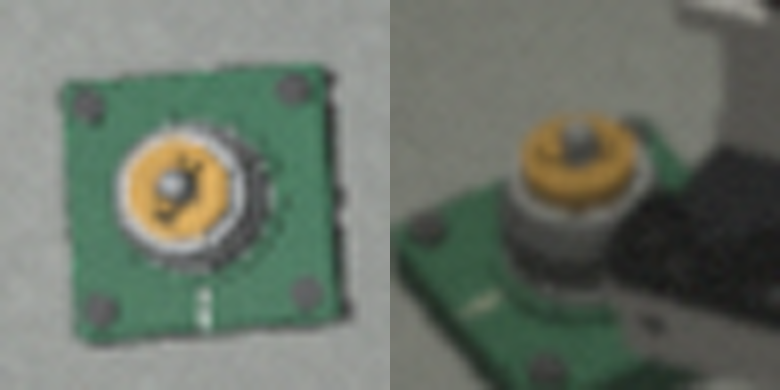

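Both views match a small ring fully home: centroids fall within 0.3 px of the expected (538,249,72), and only the round nose stands proud. I'll hand it in.

```bash
python3 -c "
from h import *
print(manip.sign_off())"
```

```text
the job is handed in; nothing more can be done
None
```

I stacked all three spacers on the arbor, large, then medium, then small. I gripped each one twice, a quarter turn apart, to centre it, then turned it to the key angle I found (about -0.38 rad in the world frame). Each dropped over the key on the first try with no measurable push. I handed in at about 28 s with the gripper open and clear of the stack.

- **Small spacer:** in the last pictures it was within about 0.3 px of its fully-home position in both views.
- **Large and medium:** I judged these fully home by eye in the side view taken after each release, and did not measure them separately.
- **Bench items:** I did not re-measure the bush and the other things on the bench at the end. The arm only passed above that area, and I never felt a contact.
- **Failed checks:** the first move call was refused because rows must carry every field, and nothing moved. The first side-view masks for the large and medium spacers were bad, so I redid them. The side view also gave a poor keyway angle for the medium, so I relied mainly on the top view there.

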